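Start the cryostat's pumping station in the right order

TASK

Start the cryostat's pumping station at its control box: press the raised far end of the green rocker switch (backing pump), then the blue one (turbo pump), then the yellow one (ion gauge), each lightly and until it snaps fully over and stays on. The red rocker (vent valve) must stay off throughout, and the loose fittings and the screwdriver on and around the box stay where they lie.

Things in the scene. Friction and masses are not known exactly. Their poses are not given: they have to be found in the camera images.
- control_box: Fixed heavy control box, 200 mm deep (x) x 270 wide (y). Origin: centre of underside; x away from its low front (robot side), y left along the switch row, z up. Top: grey panel sloping up along x by 0.21 rad, 45 mm high at x=-100, 72 mm at x=27 mm; then flat. Four rockers in random colour order on the slope, centres at x=-41, y=+-27.5 and +-82.5 mm, in black frames 3.5 mm proud.
- green_spot (a point): Spot to press on the green rocker (backing pump): white dot on the top face of its far half (box +x side), 11 mm from its middle; moves with it. Rocker: all one colour, 36 mm long along the slope, 24 mm wide, a shallow V of two halves. Off: near half parallel to the panel 6.5 mm above it, far half raised 0.36 rad, its end 6 mm higher. Axes when off: the box's, pitched with the slope.
- green_rocker (a joint): Green rocker angle, rad: 0 = off (far half up), 0.36 = on (far half down, parallel to the panel). Snap action: about 2 N down near the far end starts it; past 0.18 it snaps over and stays, before that it springs back. Its end sinks 6 mm to its stop. At its stop the soft-mounted switch gives about 1 mm per 3 N. Pressing the near half switches it off.
- blue_spot (a point): Spot on the blue rocker (turbo pump): white dot on its far half; shape, place and axes as for green_spot.
- blue_rocker (a joint): Angle of the blue rocker (turbo pump), rad: 0 = off (far half up), 0.36 = on (far half down). Snap action as for the green rocker.
- yellow_spot (a point): Spot on the yellow rocker (ion gauge): white dot on its far half; shape, place and axes as for green_spot.
- yellow_rocker (a joint): Angle of the yellow rocker (ion gauge), rad: 0 = off (far half up), 0.36 = on (far half down). Snap action as for the green rocker.
- red_spot (a point): Spot on the red rocker (vent valve): white dot on its far half; this switch must stay off; shape, place and axes as for green_spot.
- red_rocker (a joint): Angle of the red rocker (vent valve), rad: 0 = off (far half up), 0.36 = on (far half down). Snap action as for the green rocker.
- blank_flange: Loose steel blanking flange, stepped disc 55 mm across, 9 mm thick, lying on the flat rear top of the control box. Origin: centre of its underside. Bystander.
- brass_valve: Loose brass hand valve with a green handwheel (46 mm across) on top, 79 mm tall, foot 40 mm across, a side port towards its -x to 43 mm from its axis; stands on the table left of the box. Origin: centre of its foot. Bystander.
- screwdriver: Loose screwdriver with a red handle, 180 mm long, lying along its x on the table right of the box, 26 mm high. Origin: under its middle. Bystander.
- sample_stage: Loose gold-coloured sample stage, two round plates (60 and 44 mm across) on three thin posts with a small green chip on top, 41 mm tall, on the table beyond the box's far left corner. Origin: centre of its underside. Bystander.

How it is judged (in metres and radians):
On the way, in this order (a step that is already met when the one before it is completed fails the run):
1. the green backing pump rocker is switched on while blue and yellow are still off (value of joint green_rocker above 0.3 rad and value of joint each of blue_rocker, yellow_rocker below 0.1 rad), for 0.2 s.
2. then the blue turbo pump rocker is switched on while yellow is still off (value of joint each of green_rocker, blue_rocker above 0.3 rad and value of joint yellow_rocker below 0.1 rad), for 0.2 s.
3. then the yellow ion gauge rocker is switched on (value of joint each of green_rocker, blue_rocker, yellow_rocker above 0.3 rad), for 0.2 s.
At the end, for the whole second after the job is handed in: The green, blue and yellow rockers are all on (each joint above 0.30 rad of its 0.36), the red one is off (below 0.06 rad), and the flange, valve, screwdriver and sample stage lie still within 10 mm of where they started (all of step 3 and value of joint red_rocker below 0.06 rad and distance of each of blank_flange, brass_valve, screwdriver, sample_stage from where it was at the start of the episode below 0.01 m and linear speed of each of blank_flange, brass_valve, screwdriver, sample_stage below 0.02 m/s); the robot touches nothing.
It fails at once if the blue turbo pump rocker goes over while the green backing pump rocker is not on (value of joint blue_rocker above 0.18 rad and value of joint green_rocker below 0.26 rad).
It fails at once if the yellow ion gauge rocker goes over while the blue turbo pump rocker is not on (value of joint yellow_rocker above 0.18 rad and value of joint blue_rocker below 0.26 rad).
It fails at once if the red vent valve rocker is pressed past 0.14 rad (value of joint red_rocker above 0.14 rad).
It fails at once if anything is pressed hard by the robot (over 30 N) (contact force between any of the arm, the fingers and anything else above 30 N).
It fails at once if a loose bystander is pushed, lifted or carried (moved more than 15 mm) (distance of any of blank_flange, brass_valve, screwdriver, sample_stage from where it was at the start of the episode above 0.015 m).
It also fails if it takes over 40 s, if anything falls off the work surface, if the arm or the gripper's body presses on something with over 40 N, if the wrist force passes 120 N, or if a joint passes its speed limit or range.

ROBOT

A 6-joint arm with a two-finger parallel gripper is mounted at the origin on the work surface. World frame = base frame: x ahead of the robot, y to its left, z up, the work surface at z = 0. Lengths are in mm, angles in rad, forces in N, time in s.
With the tool pointing down it reaches from about 400 to 925 mm from the base axis. Payload 12.5 kg.
Tool frame: the origin (TCP) lies at the very end of the fingers, on their centre line; the grasp point (between the pads) lies 19 mm behind it; z points along the fingers, y is the line along which they close (so a half turn about z gives the same grasp; the last joint's range is limited). The gripper opens to 95 mm and grips with 3 to 60 N. Pads are 20 mm wide; open, the fingers measure 119 mm over their backs; the gripper's body (75 mm by 180 mm) begins 59 mm behind the grasp point.
Start: joints at [-1.366, 0.491, 1.559, -0, 1.092, -0.106], TCP at [191.161, -595.067, 214.661] pointing down, gripper open.
Joint ranges: [-3.1, 3.1], [-0.84, 2.19], [0.05, 2.79], [-1.13, 4.28], [0.06, 2.93], [-2.69, 2.69]. Speed limits (rad/s): [2.22, 2.22, 2.79, 3.14, 3.14, 3.14].

INTERFACE

Orientations are given as [roll, pitch, yaw] about the fixed x, y, z axes, in that order (R = Rz(yaw) Ry(pitch) Rx(roll)).
In Python, from cell import * gives the robot as it stands.
- The arm moves only by the tool jog_arm, never from a script. Its argument "targets" is a list of rows, each an object with "turn": the turn, a rotation vector about the world's x, y, z in degrees, a list of three; "slide": the shift along the world's x, y, z in mm, a list of three; "claw": the opening in per cent of the stroke, from 0 (shut) to 100 (fully open). In form: [{"turn": [wx, wy, wz], "slide": [x, y, z], "claw": claw}, ...]. A call has 1 to 5 rows; each row shifts and turns the commanded pose from where the row before left it; what a row does not reach is not made up. A row lasts 1/8 s, in which the tool goes at most 62.5 mm and 10.7 degrees, less where a joint would pass 70% of its speed; a pose out of reach is approached as far as the arm can. A call with a gripper value outside its range is refused whole. The fingers move at their own pace and stop on an object; the grip force is fixed at half the most. Time passes only in rows, so rows that do not move let the fingers close. It gives the time, the measured TCP pose, the force, the opening and the grip force at its end, in the units of the state.
- state(): the state, without advancing time (a new reading comes with each control period).
- read_camera(name): name is "side" or "top" or "wrist"; returns a dict with "frame" (384x512x3 uint8, blue, green, red), "mtx" (3x3 intrinsics, pixels), "R" (3x3) and "t" (3): a world point X has camera coordinates R X + t. Camera axes: x right, y down, z forward; pixel columns grow to the right and rows downward; lengths in mm; the calibration is good to about 2 mm. The wrist camera is an equidistant fisheye: a pixel r from the principal point sees the ray r / f radians off the axis. A picture is of the moment at which its call begins. There is no depth.
- job_done(): hands the job in; it is judged then, once.
Trained networks look in the newest picture that a camera, given by its name, has taken for a name from the list of things; names that differ only in an ending like _2 or _b are one class to them, and where a whole thing is asked for, a point or a joint stands for the part that bears it (a point fixed in the world has none). Each returns a list of dicts, best first, with "conf" (0 to 1); they miss things now and then, are a little off and sometimes report something else, mostly with a low value. They report only what shows in the picture. A call takes as long as a camera call.
- look_for(query, camera): "xy" ([column, row] in pixels, amid what is visible of it).
The state is a dict: "t": time; "joints": joint angles; "qvel": joint speeds; "tau": joint torques, N m; "eef_pos": TCP position; "tcp_rot": TCP orientation; "ft_force": force on the tool from outside, world axes, zero at the start; "moment": the same for the moment, N m; "opening": opening from 0.0 (shut) to 1.0 (fully open); "grip_force": force on a finger pad.
Only numpy, scipy, OpenCV 4.12 (cv2) and the standard library are available. Lean on these libraries where they do the work, as an engineer would, in place of code of your own. Each camera call takes 0.05 s, during which the arm holds its last target. There are 200 camera calls.

## Working session

There is one attempt and no reset: what is moved stays moved. The work goes in short steps, Python scripts to look and compute and a tool call to move; the robot and the scene stay as the last step left them, time stands still between calls to the robot, and variables do not carry over. Pictures are saved under pics/ and viewed, at most 10 in all, crops included, and the job is handed in when it is done.

Besides the shell and the picture viewer there is one more tool, called after "Emit:" as name([rows], argument=value, ...), one row to a line, values as JSON. jog_arm: Moves the arm, as the interface text tells. Its arguments: {"type":"object","properties":{"targets":{"type":"array","items":{"type":"object","properties":{"turn":{"type":"array","items":{"type":"number"}},"slide":{"type":"array","items":{"type":"number"}},"claw":{"type":"number"}}}}},"required":["targets"]}

```bash
mkdir -p pics; ls
python3 - <<'E'
from cell import *
import cv2,numpy as np
for c in ["top","side"]:
    d=read_camera(c); cv2.imwrite(f"pics/{c}0.png",d["frame"])
    print(c,d["mtx"].tolist(),np.round(d["R"],3).tolist(),np.round(d["t"],1).tolist())
    for n in ["green_spot","blue_spot","yellow_spot","red_spot","control_box","blank_flange","brass_valve"]:
        print(n,[(np.round(x["xy"],1).tolist(),round(x["conf"],2)) for x in look_for(n,c)[:2]])
print(state())
E
```

```text
pics
top [[492.4578182509954, 0.0, 262.489123745996], [0.0, 492.4578182509954, 188.02986178408912], [0.0, 0.0, 1.0]] [[-0.027, -0.999, 0.024], [-0.993, 0.024, -0.113], [0.113, -0.027, -0.993]] [56.6, 640.2, 1324.4]
green_spot [([339.7, 214.9], 0.45)]
blue_spot [([282.6, 209.6], 0.61), ([300.8, 212.8], 0.5)]
yellow_spot [([340.9, 218.1], 0.59)]
red_spot []
control_box [([316.0, 193.0], 0.92), ([284.6, 206.4], 0.31)]
blank_flange [([303.5, 171.8], 0.89)]
brass_valve [([231.3, 198.8], 0.56)]
side [[401.40932205875265, 0.0, 249.00836967323835], [0.0, 401.40932205875265, 189.22703223930029], [0.0, 0.0, 1.0]] [[-0.758, -0.652, -0.021], [-0.307, 0.384, -0.871], [0.576, -0.653, -0.491]] [531.4, 231.7, 638.8]
green_spot []
blue_spot [([305.6, 181.2], 0.67)]
yellow_spot [([335.2, 167.1], 0.44)]
red_spot [([322.3, 172.4], 0.43)]
control_box [([297.6, 184.7], 0.78)]
blank_flange [([274.6, 162.8], 0.76), ([289.3, 185.9], 0.71)]
brass_valve [([241.0, 213.9], 0.58)]
{'t': 0.8, 'joints': array([-1.36560732e+00,  4.90889651e-01,  1.55888984e+00,  3.07569825e-05,
        1.09170191e+00, -1.05583382e-01]), 'qvel': array([ 0.00062582, -0.00255266, -0.0008321 ,  0.00107735, -0.00011785,
        0.00042461]), 'tau': array([-1.30060365e-03, -6.12415695e+01, -2.58421004e+01,  6.92646322e-02,
        4.44741966e-02,  5.65231846e-05]), 'eef_pos': array([ 191.1645712 , -595.07083751,  214.67087806]), 'tcp_rot': array([ 3.14147915e+00, -1.54196403e-05,  3.10758211e-01]), 'ft_force': array([ 0.03690048, -0.83365244,  0.2703753 ]), 'moment': array([-0.00088647, -0.024695  , -0.01912371]), 'grip_force': 0.0, 'opening': 0.9985484625049655}
```

Run:
```python
import cv2,numpy as np
t=cv2.imread("pics/top0.png")[130:270,215:395]; s=cv2.imread("pics/side0.png")[110:250,210:390]
cv2.imwrite("pics/c1.png",np.hstack([cv2.resize(i,None,fx=2.2,fy=2.2,interpolation=2) for i in (t,s)]))
t=cv2.imread("pics/top0.png");cv2.imwrite("pics/c2.png",cv2.resize(t[170:245,250:380],None,fx=6,fy=6,interpolation=2))
```

```text
(no output)
```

View pics/c1.png

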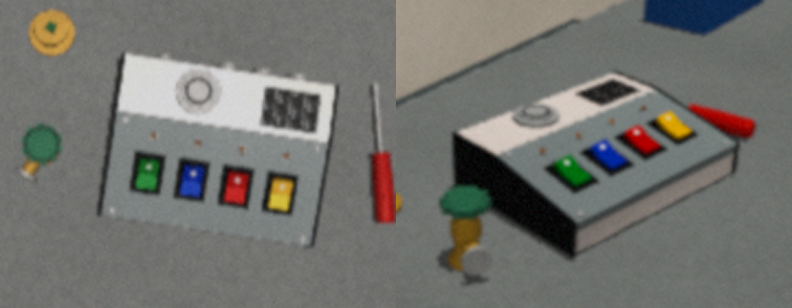

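View pics/c2.png

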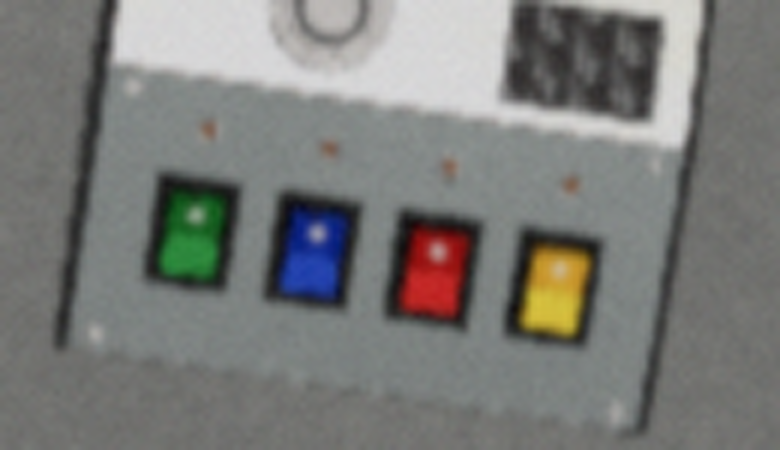

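```bash
cat > h.py <<'E'
from cell import *
import cv2,numpy as np
from scipy.optimize import least_squares
from scipy.spatial.transform import Rotation as Ro
NM=["green","blue","red","yellow"]; Y=[82.5,27.5,-27.5,-82.5]
def refine(img,p,r=3):
    sat=img.min(2).astype(float); c,w=[int(round(v)) for v in p]
    s=sat[w-r:w+r+1,c-r:c+r+1]; s=np.clip(s-np.percentile(s,80),0,None); g=np.mgrid[-r:r+1,-r:r+1]
    return np.array([c+(s*g[1]).sum()/s.sum(), w+(s*g[0]).sum()/s.sum()])
def proj(d,X):
    return cv2.projectPoints(np.float64(X).reshape(-1,3),cv2.Rodrigues(np.float64(d["R"]))[0],np.float64(d["t"]),np.float64(d["mtx"]),None)[0][:,0]
E
python3 - <<'E'
from h import *
pt=[(282.7,205.7),(303,208.8),(323,211.8),(343.3,215)]
ps=[(289.1,181.8),(305,175),(321.4,167.7),(336.4,161.4)]
T=read_camera("top");S=read_camera("side")
qt=[refine(T["frame"],p) for p in pt]; qs=[refine(S["frame"],p) for p in ps]
print(np.round(qt,1).tolist(),np.round(qs,1).tolist())
P=lambda d:d["mtx"]@np.c_[d["R"],d["t"]]
X=cv2.triangulatePoints(P(T),P(S),np.array(qt).T,np.array(qs).T); X=(X[:3]/X[3]).T; print(np.round(X,1))
def pts(v): 
    c,s=np.cos(v[2]),np.sin(v[2]); l=np.array([[-33.1,y] for y in Y]); return np.c_[l@np.array([[c,s],[-s,c]])+v[:2],np.full(4,69.9+v[3])]
f=least_squares(lambda v:np.r_[(proj(T,pts(v))-qt).ravel(),(proj(S,pts(v))-qs).ravel(),v[3]/4],[600,-100,-.15,0])
print(f.x,np.round(f.fun,1)); print(np.round(pts(f.x),1))
E
```

```text
[[282.2, 205.4], [302.5, 208.4], [322.6, 211.5], [342.9, 214.6]] [[288.1, 182.6], [303.8, 175.6], [319.4, 167.7], [335.6, 159.2]]
[[ 588.5  -10.8   72. ]
 [ 579.5  -64.7   71.5]
 [ 569.4 -118.    75.4]
 [ 557.9 -171.6   82.5]]
[ 6.06217178e+02 -9.76298649e+01 -1.74156760e-01  4.57509587e+00] [ 0.2  0.4  0.2  0.4  0.4  0.4  0.5  0.4 -0.4 -0.8  0.2 -1.  -0.1  0.2
 -1.8  2.4  1.1]
[[ 587.9  -10.6   74.5]
 [ 578.4  -64.8   74.5]
 [ 568.9 -119.    74.5]
 [ 559.3 -173.1   74.5]]
```

Emit:
jog_arm([
  {"slide": [34,50,0],"turn": [0,0,-2.5],"claw": 0},
  {"slide": [34,50,0],"turn": [0,0,-2.5],"claw": 0},
  {"slide": [34,50,0],"turn": [0,0,-2.5],"claw": 0},
  {"slide": [34,50,0],"turn": [0,0,-2.5],"claw": 0},
  {"slide": [34,50,0],"turn": [0,0,-2.5],"claw": 0},
])

```text
t: 1.52
eef_pos: [362.0, -343.5, 214.9]
tcp_rot: [3.141, -0.0, 0.091]
ft_force: [0.4, -0.4, -0.7]
opening: 0.536
grip_force: 0.0
```

Emit:
jog_arm([
  {"slide": [34,50,0],"turn": [0,0,-2.5],"claw": 0},
  {"slide": [34,50,0],"turn": [0,0,-2.5],"claw": 0},
  {"slide": [34,50,0],"turn": [0,0,-2.5],"claw": 0},
  {"slide": [34,50,0],"turn": [-1,-6,0],"claw": 0},
  {"slide": [20,30,0],"turn": [-1,-6,0],"claw": 0},
])

```text
t: 2.15
eef_pos: [518.5, -112.8, 214.8]
tcp_rot: [3.114, -0.214, -0.034]
ft_force: [-0.1, -0.7, -0.2]
opening: 0.023
grip_force: 0.0
```

Run:
```python
from h import *
s=state();print(s["t"],s["eef_pos"],s["tcp_rot"],s["opening"])
W=read_camera("wrist");cv2.imwrite("pics/w1.png",W["frame"]);print(W["mtx"],W["R"],W["t"])
```

```text
2.15 [ 518.46469468 -112.79886476  214.84749784] [ 3.11418106 -0.21441594 -0.03357291] 0.0230239983701258
[[297.31863964   0.         253.99869149]
 [  0.         297.31863964 192.88530769]
 [  0.           0.           1.        ]] [[-0.03962655 -0.99885931  0.02664218]
 [-0.9967773   0.041377    0.06872376]
 [-0.06974774 -0.02383303 -0.99727992]] [-97.37770438 534.5367373  433.35642903]
```

View pics/w1.png

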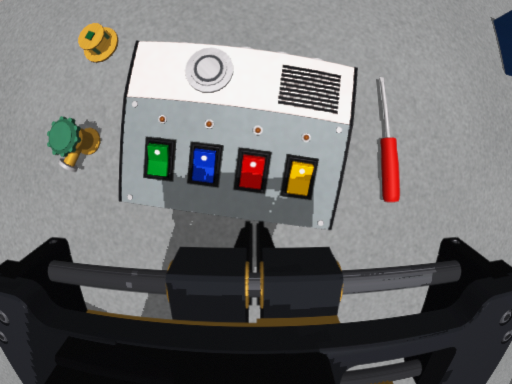

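```bash
cat >> h.py <<'E'
def fproj(W,X): return cv2.fisheye.projectPoints(np.float64(X).reshape(-1,1,3),cv2.Rodrigues(np.float64(W["R"]))[0],np.float64(W["t"]),np.float64(W["mtx"]),np.zeros(4))[0][:,0]
def bpts(v,l):
    l=np.float64(l); c,s=np.cos(v[2]),np.sin(v[2]); return l@np.array([[c,s,0],[-s,c,0],[0,0,1]])+np.r_[v[:2],v[3]]
E
python3 - <<'E'
from h import *
W=read_camera("wrist");T=read_camera("top")
qw=np.array([refine(W["frame"],p,4) for p in [(158,146),(204,157),(253,165),(301,177)]])
qt=np.array([[282.2, 205.4], [302.5, 208.4], [322.6, 211.5], [342.9, 214.6]])
print(np.round(qw,1).tolist())
L=[[-33.1,y,69.9] for y in Y]
for nm,fn in [("w",lambda v:np.r_[(fproj(W,bpts(v,L))-qw).ravel(),v[3]]),("t",lambda v:np.r_[(proj(T,bpts(v,L))-qt).ravel(),v[3]]),("both",lambda v:np.r_[(fproj(W,bpts(v,L))-qw).ravel(),(proj(T,bpts(v,L))-qt).ravel(),v[3]/10])]:
    f=least_squares(fn,[600,-100,-.15,0]);print(nm,np.round(f.x,3),np.round(f.fun,1))
v=f.x; print(np.round(bpts(v,L),1))
E
```

```text
[[158.5, 149.7], [205.5, 157.6], [254.8, 164.1], [303.4, 173.2]]
w [ 6.0557e+02 -9.6257e+01 -2.0200e-01  1.3200e-01] [ 0.3  0.3  0.1 -0.7 -0.2  0.6 -0.2 -0.2  0.1]
t [ 6.07587e+02 -9.75040e+01 -1.76000e-01 -1.00000e-03] [-0.  -0.  -0.1  0.   0.1  0.   0.  -0.  -0. ]
both [ 6.05749e+02 -9.64890e+01 -1.98000e-01  2.53200e+00] [-0.1  0.3  0.1 -0.9  0.2  0.3  0.6 -0.7 -0.5 -0.1 -0.6  0.4 -0.4  0.8
 -0.5  1.2  0.3]
[[ 589.5   -9.1   72.4]
 [ 578.7  -63.    72.4]
 [ 567.9 -116.9   72.4]
 [ 557.1 -170.9   72.4]]
```

Run:
```python
from h import *
W=read_camera("wrist")
L=[[-33.1,y,69.9] for y in Y]
p=fproj(W,bpts([607.6,-97.5,-.176,0],L)); print(np.round(p,1).tolist())
im=cv2.resize(W["frame"][130:210,140:330],None,fx=4,fy=4,interpolation=0)
for a in p: cv2.drawMarker(im,tuple(int(round((q+.5-o)*4)) for q,o in zip(a,(140,130))),(255,0,255),0,12,1)
cv2.imwrite("pics/w2.png",im)
```

```text
[[157.4, 148.0], [204.4, 153.7], [253.6, 160.2], [302.3, 167.2]]
```

View pics/w2.png

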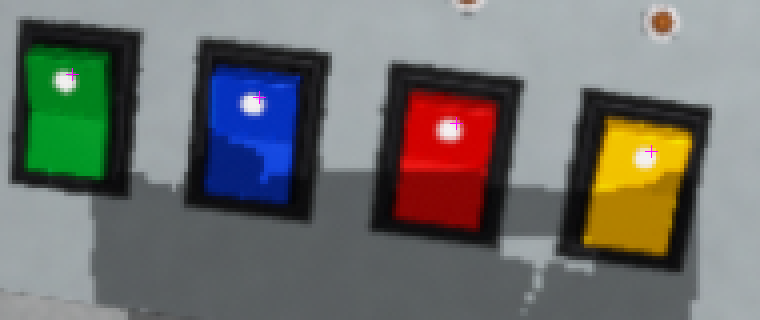

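```bash
cat >> h.py <<'E'
V=[606.6,-96.5,-.176,0]
def tgt(i,h,s=15):
    c,n=np.cos(.21),np.sin(.21); return bpts(V,[[-41+s*c-h*n,Y[i],57.6+s*n+h*c]])[0]
def rot(): return Ro.from_euler("xyz",[np.pi,-.21,-.176])
E
python3 - <<'E'
from h import *
s=state();print(s["t"],s["eef_pos"],s["opening"])
print(np.degrees((rot()*Ro.from_euler("xyz",s["tcp_rot"]).inv()).as_rotvec()))
for i in (0,1,3):
  for h in (50,16,5): print(i,h,np.round(tgt(i,h),1))
print(np.round(tgt(0,50)-s["eef_pos"],1))
E
```

```text
2.35 [ 517.02298909 -114.88766172  214.8657749 ] 0.006106318588293231
[ 1.53467807 -0.18186339 -7.80523874]
0 50 [584.9  -8.8 109.6]
0 16 [591.8 -10.1  76.4]
0 5 [594.1 -10.5  65.6]
1 50 [575.2 -63.  109.6]
1 16 [582.2 -64.2  76.4]
1 5 [584.5 -64.6  65.6]
3 50 [ 556.  -171.3  109.6]
3 16 [ 562.9 -172.5   76.4]
3 5 [ 565.2 -172.9   65.6]
[  67.8  106.  -105.2]
```

Emit:
jog_arm([
  {"slide": [23,36,-30],"turn": [0.5,0,-2.6],"claw": 0},
  {"slide": [23,36,-35],"turn": [0.5,-0.2,-2.6],"claw": 0},
  {"slide": [22,34,-40],"turn": [0.5,0,-2.6],"claw": 0},
  {"slide": [0,0,0],"claw": 0},
  {"slide": [0,0,0],"claw": 0},
])

```text
validation failed for argument at $.ta...
```

Run:
```python
from h import *
s=state();print(s["t"],s["eef_pos"],s["ft_force"])
print(np.degrees((rot()*Ro.from_euler("xyz",s["tcp_rot"]).inv()).as_rotvec()))
print(np.round(tgt(0,16)-s["eef_pos"],1))
W=read_camera("wrist");cv2.imwrite("pics/w3.png",W["frame"])
L=[[-33.1,y,69.9] for y in Y];print(np.round(fproj(W,bpts(V,L)),1).tolist())
```

```text
2.35 [ 517.02298909 -114.88766172  214.8657749 ] [ 0.3800059  -0.12228734  0.37131048]
[ 1.53467807 -0.18186339 -7.80523874]
[  74.8  104.8 -138.5]
[[155.6, 149.2], [202.5, 154.7], [251.6, 161.2], [300.5, 168.1]]
```

View pics/w3.png

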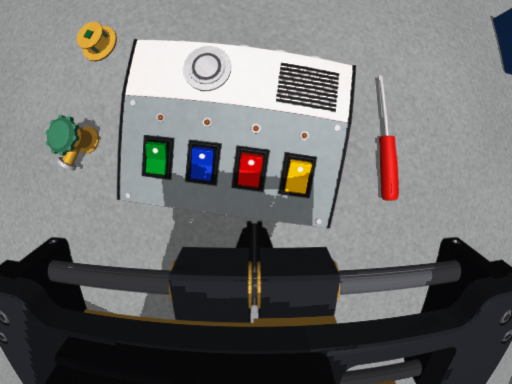

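The call was refused because some rows left out "turn". The picture is the same as before: dots near (155,145), (202,156), (251,162) and (299,170), which match the predictions.

Emit:
jog_arm([
  {"slide": [23,36,-30],"turn": [0.5,0,-2.6],"claw": 0},
  {"slide": [23,36,-35],"turn": [0.5,-0.2,-2.6],"claw": 0},
  {"slide": [22,34,-40],"turn": [0.5,0,-2.6],"claw": 0},
  {"slide": [0,0,0],"turn": [0,0,0],"claw": 0},
  {"slide": [0,0,0],"turn": [0,0,0],"claw": 0},
])

```text
t: 3.02
eef_pos: [585.3, -10.3, 109.9]
tcp_rot: [3.141, -0.211, -0.178]
ft_force: [0.3, -0.2, -0.1]
opening: 0.004
grip_force: 0.0
```

Run:
```python
from h import *
s=state();print(s["t"],s["eef_pos"],s["ft_force"])
print(np.degrees((rot()*Ro.from_euler("xyz",s["tcp_rot"]).inv()).as_rotvec()))
print(np.round(tgt(0,16)-s["eef_pos"],1))
W=read_camera("wrist");cv2.imwrite("pics/w4.png",W["frame"])
L=[[-33.1,y,69.9] for y in Y];print(np.round(fproj(W,bpts(V,L)),1).tolist(),np.round(fproj(W,s["eef_pos"])))
```

```text
3.025 [585.26189738 -10.30038435 109.92404753] [ 0.31451929 -0.23058012 -0.05566021]
[0.05162757 0.04019995 0.09914323]
[  6.6   0.2 -33.5]
[[252.7, 221.6], [323.8, 221.0], [387.6, 219.4], [440.7, 217.4]] [[255. 237.]]
```

View pics/w4.png

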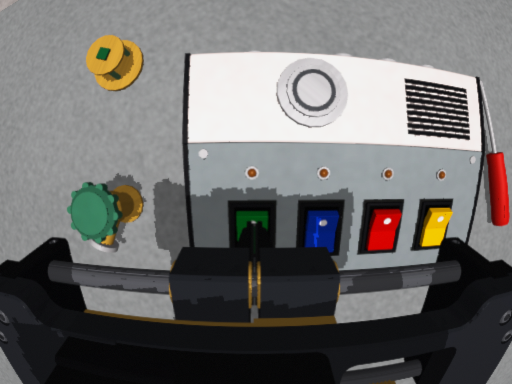

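Emit:
jog_arm([
  {"slide": [6.6,0.2,-33.5],"turn": [0,0,0],"claw": 0},
  {"slide": [0.8,-0.1,-4],"turn": [0,0,0],"claw": 0},
  {"slide": [0.6,-0.1,-3],"turn": [0,0,0],"claw": 0},
])

```text
t: 3.45
eef_pos: [593.6, -10.0, 70.5]
tcp_rot: [3.141, -0.213, -0.178]
ft_force: [1.0, -0.6, 1.2]
opening: 0.004
grip_force: 0.5
```

Emit:
jog_arm([
  {"slide": [0.4,-0.1,-2],"turn": [0,0,0],"claw": 0},
  {"slide": [0,0,0],"turn": [0,0,0],"claw": 0},
])

```text
t: 3.7
eef_pos: [593.5, -9.2, 67.6]
tcp_rot: [3.141, -0.212, -0.177]
ft_force: [-1.1, -0.1, 0.2]
opening: 0.005
grip_force: 0.0
```

Emit:
jog_arm([
  {"slide": [0.3,0,-1.5],"turn": [0,0,0],"claw": 0},
  {"slide": [0,0,0],"turn": [0,0,0],"claw": 0},
])

```text
t: 3.95
eef_pos: [593.9, -9.2, 66.0]
tcp_rot: [3.141, -0.212, -0.177]
ft_force: [-1.3, -1.2, 5.1]
opening: 0.002
grip_force: 2.6
```

Emit:
jog_arm([
  {"slide": [-7,1,33],"turn": [0,0,0],"claw": 0},
  {"slide": [-9.6,-54.2,0],"turn": [0,0,0],"claw": 0},
  {"slide": [0,0,0],"turn": [0,0,0],"claw": 0},
  {"slide": [0,0,0],"turn": [0,0,0],"claw": 0},
])

```text
t: 4.45
eef_pos: [577.2, -62.4, 98.5]
tcp_rot: [3.141, -0.211, -0.178]
ft_force: [-0.4, -0.0, -0.4]
opening: 0.005
grip_force: 0.0
```

Run:
```python
from h import *
s=state();print(s["t"],s["eef_pos"],s["ft_force"],np.round(tgt(1,16)-s["eef_pos"],1))
W=read_camera("wrist");S=read_camera("side")["frame"][140:215,265:355]
cv2.imwrite("pics/w5.png",np.hstack([cv2.resize(W["frame"][150:280,150:400],(480,250)),cv2.resize(S,(300,250),interpolation=2)]))
```

```text
4.45 [577.17004155 -62.35050457  98.52434098] [-0.44856102 -0.02058679 -0.41405165] [  5.   -1.9 -22.1]
```

View pics/w5.png

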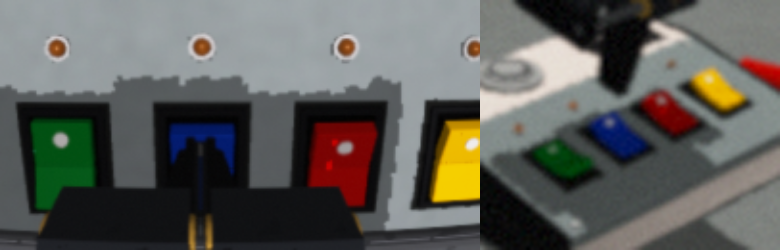

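The green rocker's far half is down: its far edge sits clear of the frame and its dot has dropped, while blue, red and yellow are still raised. The fingers are centred over blue at crop (200,150).

Emit:
jog_arm([
  {"slide": [5,-1.5,-22],"turn": [0,0,0],"claw": 0},
  {"slide": [0.8,-0.1,-4],"turn": [0,0,0],"claw": 0},
  {"slide": [0.6,-0.1,-3],"turn": [0,0,0],"claw": 0},
  {"slide": [0.4,-0.1,-2],"turn": [0,0,0],"claw": 0},
  {"slide": [0,0,0],"turn": [0,0,0],"claw": 0},
])

```text
t: 5.18
eef_pos: [583.9, -64.0, 67.7]
tcp_rot: [3.141, -0.211, -0.177]
ft_force: [0.5, 0.2, 0.4]
opening: 0.006
grip_force: 0.0
```

Emit:
jog_arm([
  {"slide": [0.3,0,-1.5],"turn": [0,0,0],"claw": 0},
  {"slide": [0,0,0],"turn": [0,0,0],"claw": 0},
])

```text
t: 5.42
eef_pos: [584.3, -64.2, 66.4]
tcp_rot: [3.141, -0.211, -0.177]
ft_force: [-1.6, 0.2, 4.1]
opening: 0.002
grip_force: 2.1
```

Emit:
jog_arm([
  {"slide": [-7,1,36],"turn": [0,0,0],"claw": 0},
  {"slide": [-9.6,-54.2,0],"turn": [0,0,0],"claw": 0},
  {"slide": [-9.6,-54.2,0],"turn": [0,0,0],"claw": 0},
  {"slide": [0,0,0],"turn": [0,0,0],"claw": 0},
  {"slide": [0,0,0],"turn": [0,0,0],"claw": 0},
])

```text
t: 6.05
eef_pos: [557.9, -171.5, 102.1]
tcp_rot: [3.141, -0.211, -0.178]
ft_force: [-0.2, 1.0, 0.5]
opening: 0.006
grip_force: 0.0
```

Run:
```python
from h import *
s=state();print(s["t"],s["eef_pos"],s["ft_force"],np.round(tgt(3,16)-s["eef_pos"],1))
W=read_camera("wrist");S=read_camera("side")["frame"][140:215,265:355]
cv2.imwrite("pics/w6.png",np.hstack([cv2.resize(W["frame"][150:280,50:350],(480,208)),cv2.resize(S,(250,208),interpolation=2)]))
```

```text
6.05 [ 557.93983615 -171.48747058  102.06236909] [-0.24476492  0.96364856  0.45407858] [  5.   -1.  -25.7]
```

View pics/w6.png

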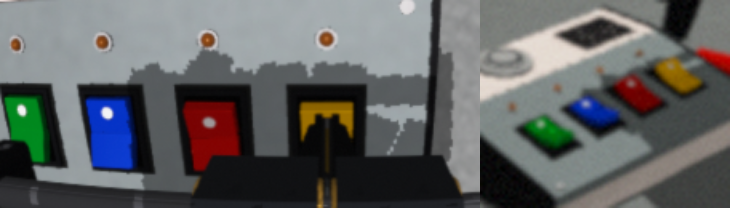

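Green and blue are on: their far halves lie flush, with dots at crop (22,110) and (107,112). Red is still raised, with its dot at (208,122), and the fingers are centred over yellow at (325,120).

Emit:
jog_arm([
  {"slide": [5,-0.5,-25.6],"turn": [0,0,0],"claw": 0},
  {"slide": [0.8,-0.1,-4],"turn": [0,0,0],"claw": 0},
  {"slide": [0.6,-0.1,-3],"turn": [0,0,0],"claw": 0},
  {"slide": [0.4,-0.1,-2],"turn": [0,0,0],"claw": 0},
  {"slide": [0,0,0],"turn": [0,0,0],"claw": 0},
])

```text
t: 6.78
eef_pos: [564.8, -172.2, 67.7]
tcp_rot: [3.141, -0.211, -0.177]
ft_force: [0.3, 0.2, -0.0]
opening: 0.003
grip_force: 0.0
```

Emit:
jog_arm([
  {"slide": [0.3,0,-1.5],"turn": [0,0,0],"claw": 0},
  {"slide": [0,0,0],"turn": [0,0,0],"claw": 0},
])

```text
t: 7.02
eef_pos: [565.3, -172.4, 66.3]
tcp_rot: [3.141, -0.212, -0.177]
ft_force: [-1.6, 0.1, 4.1]
opening: 0.003
grip_force: 2.1
```

Emit:
jog_arm([
  {"slide": [-7,1,36],"turn": [0,0,0],"claw": 0},
  {"slide": [-30,0,45],"turn": [0,0,0],"claw": 0},
  {"slide": [-30,0,45],"turn": [0,0,0],"claw": 0},
  {"slide": [0,0,0],"turn": [0,0,0],"claw": 0},
  {"slide": [0,0,0],"turn": [0,0,0],"claw": 0},
])

```text
t: 7.65
eef_pos: [498.4, -171.4, 191.7]
tcp_rot: [3.141, -0.211, -0.177]
ft_force: [0.2, -0.8, -0.4]
opening: 0.006
grip_force: 0.0
```

Run:
```python
from h import *
W=read_camera("wrist");cv2.imwrite("pics/w7.png",cv2.resize(W["frame"][20:220,50:400],(700,400)))
print(state()["ft_force"])
```

```text
[ 0.80625864  0.31929607 -0.45028876]
```

View pics/w7.png

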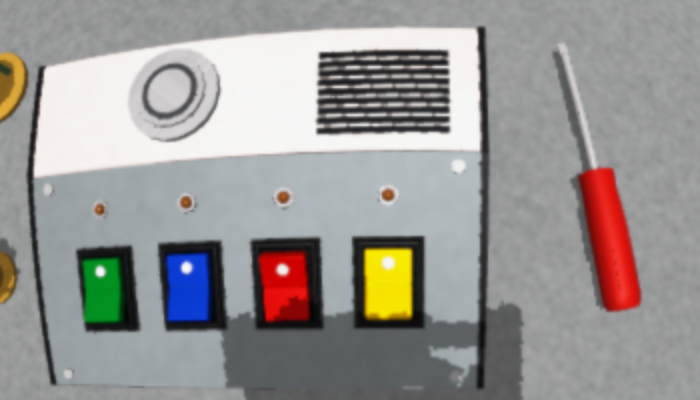

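Green, blue and yellow are flipped, with dots at (100,271), (186,267) and (388,263). Red is still off at (283,269), and the bystanders I can see are undisturbed.

```bash
python3 -c "
from cell import *
print(job_done())"
```

```text
the job is handed in; nothing more can be done
None
```

I switched on green, blue and yellow in that order, each with a light press of about 4–5 N; red stayed off, nothing appeared disturbed, and the job is handed in (no verdict was returned).

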